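# Seat a module board and snap the programming fixture shut

### The job

The clamshell programming fixture stands open with a circuit board only part-way in its guides. Push the board gently all the way in, until it meets its stop and its green terminal block is flush with the front of the fixture; then swing the lid down and press its front until you feel the hook snap under the strike lip and it holds the lid shut by itself. Do not force anything (no more than about 30 N on the board, 40 N on the fixture), and do not knock or shift the tip block, the reel of solder wire or the capacitor standing nearby.

Things in the scene. Friction and masses are not known exactly. Their poses are not given: they have to be found in the camera images.
- fixture: programming fixture, fixed to the bench: black base 120 x 92 mm, two grey cheeks up to z = 56 mm, grey lid with clear window. Origin on the bench under the base's centre; x points to the hinge side (back), y left, z up. In this frame the front face is x = -55 mm, the deck the board slides on z = 34 mm, the channel between the cheeks y = -31.5 to 31.5 mm, the board's stop x = +45 mm
- front_edge (a point): front edge of the deck, mid-width (fixture x = -55, z = 34 mm). Just below it a rounded steel strike lip, 36 mm wide, sticks out 10 mm (to x = -65 mm), its top at z = 22 to 32 mm. Its bracket also carries two rubber bumpers at y = +-39 mm on which the lid lands; the bracket's height is set differently by up to 5 mm either way at each start (not reported), so how far down the lid snaps must be felt
- board: loose green circuit board 100 x 60 x 3 mm, about 0.12 kg, with a silver finned heat sink (22 mm high) and, at its rear edge, a green terminal block 40 mm wide, 12 mm high. Origin at the centre of its underside, x pointing into the fixture. It lies on the deck between the guides, its rear sticking out 20 to 38 mm; fully home its origin is at fixture x = -5 mm. It slides with about 1 N
- board_rear (a point): centre of the rear face of the board's terminal block, 9 mm above the board's underside: the place to push, along the fixture's +x; fully home it is flush with the fixture's front face
- lid (a joint): lid angle, rad, 0 level; starts at about 1.6 to 1.9 (past upright). A spring opens it when let go unlatched. Pushing it down takes 2 to 4 N at the pad until the hook meets the strike lip (at 0.03 to 0.12 rad), then 8 to 22 N over the next 1 to 4 mm; then it gives way, snaps and lands on its bumpers at -0.045 to 0.045 rad. Latched and let go it rests 0.012 rad above that
- lid_hinge (a point): middle of the lid's hinge line, parallel to the fixture's y axis, at fixture x = +62 mm, z = 65 mm
- lid_pad (a point): centre of the black press pad (20 x 52 mm) on the lid's outer face near its front edge, 110 mm from the hinge line; that face lies 3.5 mm outside the plane of the hinge line. Lid 92 mm wide, 7 mm thick, ending 125 mm from the hinge line; a red tab in its plane, 24 mm wide, reaches to 142 mm
- hook (a joint): angle, rad, of the sprung steel hook on the lid's front edge: 0 at rest (also when caught under the strike lip); it swings out by 0.04 to 0.11 while riding over the lip. It hangs 56 mm below the shut lid, so with the lid open it points to the robot
- tip_block: black block 51 x 51 mm with upright spare tips, 98 mm high overall, loose; origin under its centre. Leave it alone
- solder_reel: reel of solder wire with green flanges, standing, 68 x 56 mm, 57 mm high, loose; origin under its centre. Leave it alone
- capacitor: dark blue can capacitor standing upright, 22 mm across, 40 mm high, loose; origin under its centre. Leave it alone
Not all that is in view belongs to the job. Of the things that look like the fixture, the larger one is meant.

How it is judged:
By the outcome, as a careful person would: the job done as asked, in the order asked, and still so for the second after the job is handed in, with the robot touching nothing.
It also fails if it takes over 58 s, if anything falls off the work surface, if the arm or the gripper's body presses on something with over 40 N, if the wrist force passes 120 N, or if a joint passes its speed limit or range.

### The arm

A 6-joint arm with a two-finger parallel gripper is mounted at the origin on a cart in front of the work surface, level with it; the furniture and walls round the work are solid. World frame = base frame: x ahead of the robot, y to its left, z up, the work surface at z = 0. Lengths are in mm, angles in rad, forces in N, time in s.
With the tool pointing down it reaches from about 275 to 1000 mm from the base axis. Payload 8.4 kg.
Tool frame: the origin (TCP) lies on the centre line of the jaws, within the pads' length; the fingertips stand 17 mm ahead of it and the grasp point (between the pads) lies 2 mm behind it; z points along the fingers, y is the line along which they close (so a half turn about z gives the same grasp; the last joint's range is limited). The gripper opens to 85 mm and grips with 20 to 120 N. Pads are 22 mm wide; open, the fingers measure 114 mm over their backs; the gripper's body (76 mm by 85 mm) begins 54 mm behind the grasp point. The pads swing forward as they close: fully open they stand 13 mm farther back than shut.
Start: joints at [1.179, 0.353, 1.633, -0, 1.155, -0.002], TCP at [237.501, 578.119, 248.281] pointing down, gripper open.
Joint ranges: [-2.63, 2.63], [-0.92, 2.1], [0.06, 2.66], [-1.3, 4.44], [0, 2.69], [-3.02, 3.02]. Speed limits (rad/s): [2.22, 2.22, 2.79, 3.14, 3.14, 3.14].

### API

Orientations are given as [roll, pitch, yaw] about the fixed x, y, z axes, in that order (R = Rz(yaw) Ry(pitch) Rx(roll)).
In Python, from rig import r, eyes gives the robot as it stands. The module is installed in compiled form; this text tells all that it offers.
- The arm moves only by the shell command python3 -m inch 'ROWS' [FORCE]. ROWS is JSON, a list of rows, each a list of 7 numbers: the shift along the tool's x, y, z in m, then the turn, a rotation vector about the tool's x, y, z in degrees, then the closure, from -1 (fully open) to 1 (shut). In form: [[x, y, z, rx, ry, rz, gripper], ...]. A call has 1 to 8 rows; each row shifts and turns the commanded pose from where the row before left it, along the tool's axes as they then stand; what a row does not reach is not made up. A row lasts 1/10 s, in which the tool goes at most 50 mm and 8.59 degrees, less where a joint would pass 70% of its speed; a pose out of reach is approached as far as the arm can. A call with a gripper value outside its range is refused whole. The fingers move at their own pace and stop on an object; FORCE is the grip in N (left out, the last holds). Time passes only in rows, so rows that do not move let the fingers close. It gives the time, the measured TCP pose, the force, the opening and the grip force at its end, in the units of the state.
- r.sense(): the state, without advancing time (a new reading comes with each control period).
- eyes.grab_frame(name): name is "scene" or "top" or "wrist"; returns a dict with "img" (420x560x3 uint8, blue, green, red), "fx", "fy", "cx", "cy" (pixels), "R" (3x3) and "t" (3): a world point X has camera coordinates R X + t; the wrist camera has in their place "hand_eye" (4x4, takes a point from camera to tool coordinates, whose origin is the TCP and whose axes are the flange's). Camera axes: x right, y down, z forward; pixel columns grow to the right and rows downward; lengths in mm; the calibration is good to about 2 mm. A picture is of the moment at which its call begins: read the wrist's pose just before it. There is no depth.
- r.sign_off(): hands the job in; it is judged then, once.
The state is a dict: "clock": time; "qpos": joint angles; "qvel": joint speeds; "joint_efforts": joint torques, N m; "eef_pos": TCP position; "tcp_rot": TCP orientation; "contact_force": force on the tool from outside, world axes, zero at the start; "wrist_torque": the same for the moment, N m; "opening": opening from 0.0 (shut) to 1.0 (fully open); "grasp_force": force on a finger pad.
Only numpy, scipy, OpenCV 4.12 (cv2) and the standard library are available. Lean on these libraries where they do the work, as an engineer would, in place of code of your own. Each camera call takes 0.05 s, during which the arm holds its last target. There are 200 camera calls.

## Working session

There is one attempt and no reset: what is moved stays moved. The work goes in short steps, Python scripts to look and compute and a shell command to move; the robot and the scene stay as the last step left them, time stands still between calls to the robot, and variables do not carry over. Pictures are saved under pics/ and viewed, at most 10 in all, crops included, and the job is handed in when it is done.

```bash
mkdir -p pics; python3 - <<'E'
from rig import r,eyes
import cv2,pickle
s=r.sense();print(s)
for n in("scene","top"):
    f=eyes.grab_frame(n);pickle.dump(f,open(n+".pkl","wb"));cv2.imwrite(f"pics/{n}0.png",f["img"]);print(n,f["fx"],f["cx"],f["cy"],f["R"],f["t"])
E
```

```text
{'clock': 0.0, 'qpos': array([ 1.17857756e+00,  3.53642989e-01,  1.63415176e+00,  1.08159566e-05,
        1.15517721e+00, -2.38667751e-03]), 'qvel': array([-1.63695472e-03,  1.28719052e-03, -7.84405047e-04, -4.67838308e-04,
        9.50061802e-05, -5.93196086e-04]), 'joint_efforts': array([-1.22715701e-03, -6.05254126e+01, -3.42060256e+01, -1.13157630e-04,
        9.48703353e-03, -8.67748156e-06]), 'eef_pos': array([237.33604746, 577.6918974 , 247.55733866]), 'tcp_rot': array([-3.14021338e+00, -1.31810289e-05,  2.75175618e+00]), 'contact_force': array([ 0.705074  , -0.20836955, -0.22639494]), 'wrist_torque': array([-0.01468441, -0.05375571,  0.03114161]), 'grasp_force': 0.0, 'opening': 1.0022009485108523}
scene 403.3081072228308 279.7949307005079 211.48510114865232 [[ 0.8073327  -0.58965889 -0.02272232]
 [-0.33853374 -0.4312777  -0.83629807]
 [ 0.48333096  0.68286305 -0.54780402]] [-629.51046908  150.20945238  751.5098191 ]
top 439.3347552856849 280.4096887678132 207.37957883795065 [[-0.00919705 -0.99991955 -0.00873557]
 [-0.99337372  0.01013698 -0.11448095]
 [ 0.11456029  0.0076248  -0.99338704]] [-255.0670582   614.34296679  851.84766379]
```

View pics/scene0.png

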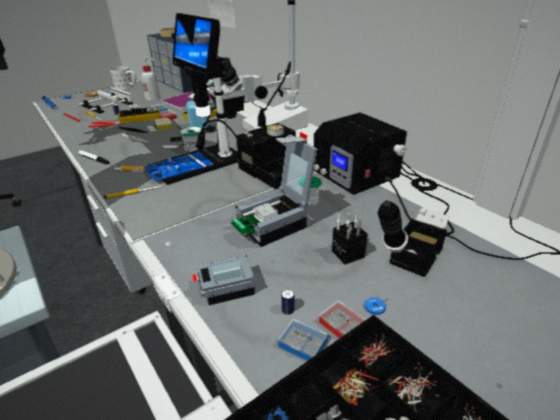

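View pics/top0.png

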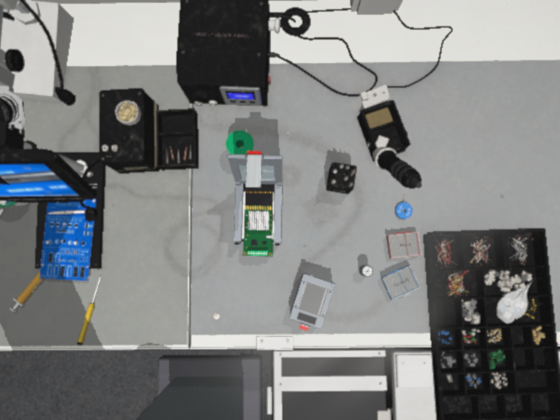

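The scene shows two fixture-like things. One is open with a green board, at scene (268,205) and top (258,205). The other is a small shut box with a red tab, at scene (225,278) and top (313,300). The open one is larger and holds the board, so it fits; I'll confirm it in an enlarged crop.

```bash
python3 - <<'E'
import cv2,pickle,numpy as np
t=pickle.load(open("top.pkl","rb"))["img"];s=pickle.load(open("scene.pkl","rb"))["img"]
a=cv2.resize(t[135:275,215:305],None,fx=4,fy=4,interpolation=3)
b=cv2.resize(s[130:255,225:330],None,fx=4,fy=4,interpolation=3)
b=cv2.copyMakeBorder(b,0,60,0,0,0)
cv2.imwrite("pics/crop.png",np.hstack([a,b]))
E
```

```text
(no output)
```

View pics/crop.png

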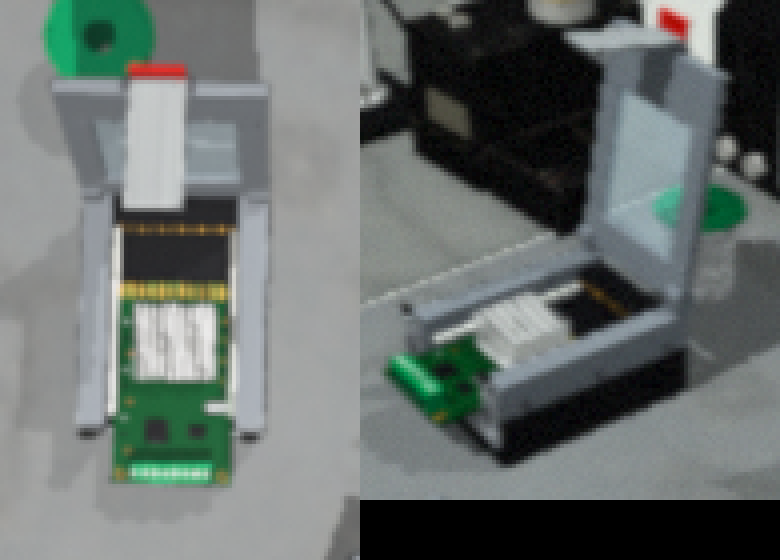

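The crop confirms the open, larger fixture. In the top view the cheek front corners are at crop (77,432) and (265,435), and the board's rear edge runs from (110,485) to (230,485). The lid stands up with its hook pointing to the robot.

```bash
cat > h.py <<'E'
import pickle,numpy as np
from scipy.optimize import least_squares
T=pickle.load(open("top.pkl","rb"));S=pickle.load(open("scene.pkl","rb"))
def proj(f,X):
    c=np.asarray(X)@f["R"].T+f["t"];return np.array([f["fx"]*c[...,0]/c[...,2]+f["cx"],f["fy"]*c[...,1]/c[...,2]+f["cy"]]).T
def world(p,X):
    c,s=np.cos(p[2]),np.sin(p[2]);X=np.asarray(X,float);return np.stack([p[0]+c*X[...,0]-s*X[...,1],p[1]+s*X[...,0]+c*X[...,1],X[...,2]],-1)
def lidp(a,d,y,o=0): # d from hinge, o outward
    return [62-d*np.cos(a)+o*np.sin(a),y,65+d*np.sin(a)+o*np.cos(a)]
tc=lambda u,v:(215+u/4,135+v/4)
sc=lambda u,v:(225+(u-360)/4,130+v/4)
E
cat > fit.py <<'E'
from h import *
def res(p,out=0):
    e=[];a=p[3];br=p[4]
    L=[(T,[-55,46,56],tc(77,432)),(T,[-55,-46,56],tc(265,435)),
    (S,[-55,-46,56],sc(500,405)),(S,[-55,46,56],sc(403,310)),(S,[-55,-46,0],sc(503,463)),
    (T,lidp(a,125,46),tc(53,83)),(T,lidp(a,125,-46),tc(270,83)),(S,lidp(a,125,-46,3.5),sc(730,74)),
    (T,[br,30,37],tc(110,485)),(T,[br,-30,37],tc(231,485))]
    for f,X,uv in L:e.append(proj(f,world(p,X))-uv)
    return np.array(e) if out else np.ravel(e)
s=least_squares(res,[450,50,0,1.75,-80],x_scale=[10,10,.1,.1,10],loss="soft_l1")
p=s.x;print(p);print(res(p,1).round(1))
for n,X in dict(front=[-55,0,34],rear=[p[4],0,43],hinge=[62,0,65],pad=lidp(p[3],110,0,3.5),tab=lidp(p[3],142,0)).items():print(n,world(p,X).round(1))
def back(f,uv,z):
    d=f["R"].T@[(uv[0]-f["cx"])/f["fx"],(uv[1]-f["cy"])/f["fy"],1];c=-f["R"].T@f["t"];return (c+d*(z-c[2])/d[2]).round()
print("reel",back(T,(240,143),57),"tip",back(T,(341,175),80),"cap",back(T,(367,269),40))
np.save("p.npy",p)
E
python3 fit.py
```

```text
[ 5.95008763e+02 -2.13483606e+02  2.23476631e-02  4.03914403e+00
 -8.07232232e+01]
[[-0.9  0.7]
 [-0.8 -1.6]
 [-0.4 -3.4]
 [-0.7  1. ]
 [ 0.2  4.1]
 [ 8.   0.5]
 [-4.5 -0.9]
 [10.9 80.7]
 [ 0.2  0.5]
 [ 0.2 -0.5]]
front [ 540.  -214.7   34. ]
rear [ 514.3 -215.3   43. ]
hinge [ 657.  -212.1   65. ]
pad [ 722.8 -210.6  -23.2]
tab [ 745.5 -210.1  -46. ]
reel [ 740. -182.   57.] tip [ 668. -379.   80.] cap [ 487. -430.   40.]
```

```bash
sed -i 's/sc(500,405)/sc(500,378)/; s/x_scale=/bounds=([0,-500,-1,1.4,-120],[900,400,1,2.1,-55]),x_scale=/' fit.py; python3 fit.py
```

```text
[ 5.95549255e+02 -2.17315527e+02 -2.64121276e-02  1.76929959e+00
 -8.12906722e+01]
[[-0.3 -0.8]
 [-0.2 -0.7]
 [-0.8  3.9]
 [ 0.7  0.8]
 [-0.2  4.7]
 [-0.7 -0.3]
 [-0.6  0.5]
 [ 0.4  0.8]
 [ 0.2 -0.3]
 [ 0.1  0.3]]
front [ 540.6 -215.9   34. ]
rear [ 514.3 -215.2   43. ]
hinge [ 657.5 -219.    65. ]
pad [ 682.6 -219.6  172.1]
tab [ 685.5 -219.7  204.2]
reel [ 740. -182.   57.] tip [ 668. -379.   80.] cap [ 487. -430.   40.]
```

```bash
python3 -m inch '[[-0.027,-0.036,0,0,0,0,1],[-0.027,-0.036,0,0,0,0,1],[-0.027,-0.036,0,0,0,0,1],[-0.027,-0.036,0,0,0,0,1],[-0.027,-0.036,0,0,0,0,1],[-0.027,-0.036,0,0,0,0,1],[-0.027,-0.036,0,0,0,0,1],[-0.027,-0.036,0,0,0,0,1]]' 40
```

```text
clock: 0.9
eef_pos: [327.7, 227.9, 248.2]
tcp_rot: [-3.141, 0.0, 2.752]
contact_force: [1.9, 0.3, 0.4]
opening: 0.001
grasp_force: 0.0
```

```bash
python3 -m inch '[[-0.027,-0.036,0,0,0,0,1],[-0.027,-0.036,0,0,0,0,1],[-0.027,-0.036,0,0,0,0,1],[-0.027,-0.036,0,0,0,0,1],[-0.027,-0.036,0,0,0,0,1],[-0.027,-0.036,0,0,0,0,1],[-0.027,-0.036,0,0,0,0,1],[-0.027,-0.036,0,0,0,0,1]]'; python3 -m inch '[[-0.027,-0.036,0,0,0,0,1],[-0.027,-0.036,0,0,0,0,1],[0,0,0,0,0,8.5,1],[0,0,0,0,0,8.5,1],[0,0,0,0,0,8.5,1],[0,0,0,0,0,8.5,1],[0,0,0,0,0,8.5,1],[0,0,0,0,0,8.5,1]]'; python3 -m inch '[[0,0,0,0,0,8.5,1],[0,0,0,0,0,8.5,1],[0,0,0,0,0,8.5,1],[0,0,0,0,0,8.5,1],[0,0,0,0,0,8.5,1],[0,0,0,0,0,8.5,1],[0,0,0,0,0,8.5,1],[0,0,0,0,0,8.5,1]]'
```

```text
clock: 1.7
eef_pos: [418.1, -120.8, 248.3]
tcp_rot: [3.141, 0.0, 2.751]
contact_force: [0.1, 0.8, 0.5]
opening: 0.001
grasp_force: 0.0
clock: 2.5
eef_pos: [440.5, -205.9, 248.0]
tcp_rot: [-3.141, -0.0, 1.855]
contact_force: [-0.0, -0.3, -0.1]
opening: 0.0
grasp_force: 0.0
clock: 3.3
eef_pos: [440.6, -205.8, 248.0]
tcp_rot: [-3.141, 0.0, 0.669]
contact_force: [0.5, -0.8, 0.1]
opening: 0.003
grasp_force: 0.0
```

```bash
python3 -m inch '[[0,0.0015,0,0,0,8,1],[0,0.0015,0,0,0,8,1],[0,0.0015,0,0,0,8,1],[0,0.0015,0,0,0,8,1],[0,0.0015,0,0,0,8,1],[0,0,0.04,0,0,0,1],[0,0,0.04,0,0,0,1],[0,0,0.04,0,0,0,1]]'; python3 -m inch '[[0,0,0.03,0,0,0,1],[0,0,0.024,0,0,0,1],[0,0,0.014,0,0,0,1],[0,0,0.006,0,0,0,1],[0,0,0,0,0,0,1]]'
python3 - <<'E'
from rig import r,eyes
import cv2,numpy as np
print(r.sense()["eef_pos"],r.sense()["contact_force"])
a=eyes.grab_frame("wrist")["img"];b=eyes.grab_frame("scene")["img"][120:270,210:350]
cv2.imwrite("pics/w1.png",np.hstack([a[:, :][:, 60:500],cv2.resize(b,(392,420),interpolation=3)])[:, :800])
E
```

```text
clock: 4.1
eef_pos: [443.6, -212.7, 127.2]
tcp_rot: [3.141, -0.001, -0.023]
contact_force: [0.4, -0.2, -0.3]
opening: 0.0
grasp_force: 0.0
clock: 4.6
eef_pos: [443.2, -212.5, 53.6]
tcp_rot: [-3.141, 0.001, -0.023]
contact_force: [0.1, -0.1, 0.1]
opening: -0.001
grasp_force: 0.0
[ 443.16645063 -212.51190841   53.64789136] [ 0.06686166 -0.13983302  0.11648414]
```

View pics/w1.png

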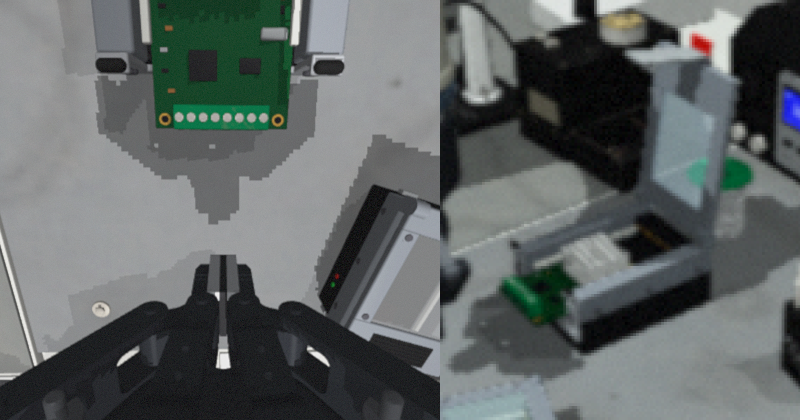

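The wrist view shows the board's rear edge level at row 128 with its centre near column 221. The closed fingertips are at column 222, so they are square and centred. Next I advance.

```bash
python3 -m inch '[[0.015,0,0,0,0,0,1],[0.02,0,0,0,0,0,1],[0.012,0,0,0,0,0,1],[0.005,0,0,0,0,0,1],[0.004,0,0,0,0,0,1],[0.004,0,0,0,0,0,1],[0.004,0,0,0,0,0,1]]';python3 -m inch '[[0.003,0,0,0,0,0,1],[0.003,0,0,0,0,0,1],[0.003,0,0,0,0,0,1],[0.003,0,0,0,0,0,1],[0.002,0,0,0,0,0,1],[0.001,0,0,0,0,0,1],[0,0,0,0,0,0,1]]'
```

```text
clock: 5.4
eef_pos: [507.3, -214.1, 54.2]
tcp_rot: [-3.141, 0.001, -0.023]
contact_force: [-0.8, 0.2, -0.2]
opening: 0.003
grasp_force: 0.4
clock: 6.1
eef_pos: [522.8, -214.6, 54.3]
tcp_rot: [3.142, -0.0, -0.023]
contact_force: [0.3, 0.2, 0.1]
opening: -0.001
grasp_force: 0.0
```

```bash
python3 -m inch '[[0.001,0,0,0,0,0,1],[0.001,0,0,0,0,0,1],[0.001,0,0,0,0,0,1],[0,0,0,0,0,0,1]]';for i in 1 2 3; do :; done; python3 -m inch '[[0.001,0,0,0,0,0,1],[0,0,0,0,0,0,1]]'; python3 -m inch '[[0.001,0,0,0,0,0,1],[0,0,0,0,0,0,1]]'; python3 -m inch '[[0.001,0,0,0,0,0,1],[0,0,0,0,0,0,1]]' | grep -v -e open -e grasp
python3 - <<'E'
from rig import r,eyes
import cv2,numpy as np
a=eyes.grab_frame("wrist")["img"];b=eyes.grab_frame("scene")["img"][120:270,210:350]
cv2.imwrite("pics/w2.png",np.hstack([a[:, :][:, 60:500],cv2.resize(b,(392,420),interpolation=3)])[:, :800])
E
```

```text
clock: 6.5
eef_pos: [525.8, -214.7, 54.3]
tcp_rot: [3.142, -0.0, -0.023]
contact_force: [-0.4, 0.7, 0.3]
opening: 0.004
grasp_force: 0.0
clock: 6.7
eef_pos: [526.8, -214.7, 54.3]
tcp_rot: [3.142, -0.0, -0.023]
contact_force: [-0.9, 0.3, -0.3]
opening: 0.003
grasp_force: 0.1
clock: 6.9
eef_pos: [527.8, -214.7, 54.3]
tcp_rot: [3.142, -0.0, -0.023]
contact_force: [-0.4, -0.7, 0.1]
opening: 0.004
grasp_force: 0.1
clock: 7.1
eef_pos: [528.7, -214.7, 54.3]
tcp_rot: [3.142, -0.0, -0.023]
contact_force: [-0.3, -0.2, -0.3]
```

View pics/w2.png

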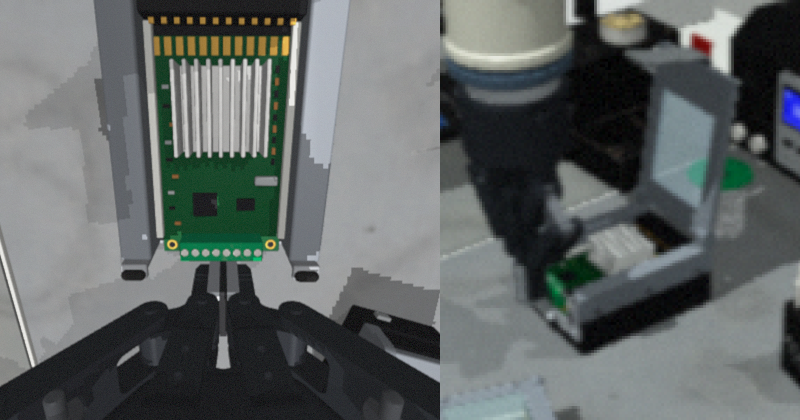

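The block rear (row 262) is just behind the cheek fronts and the fingertips are touching it. There are a few millimetres left, so I keep creeping until the force rises.

```bash
for k in 1; do python3 -m inch '[[0.001,0,0,0,0,0,1],[0,0,0,0,0,0,1]]'|grep -E 'eef|force'; python3 -m inch '[[0.001,0,0,0,0,0,1],[0,0,0,0,0,0,1]]'|grep -E 'eef|contact'; done
```

```text
eef_pos: [529.7, -214.8, 54.3]
contact_force: [-0.2, -1.1, 1.2]
grasp_force: 0.1
eef_pos: [530.8, -214.8, 54.3]
contact_force: [-0.2, 0.0, -0.3]
```

```bash
python3 -m inch '[[0.001,0,0,0,0,0,1],[0,0,0,0,0,0,1]]'|grep -E 'eef|contact'
```

```text
eef_pos: [531.8, -214.8, 54.3]
contact_force: [-1.3, 0.1, -0.8]
```

```bash
python3 -m inch '[[0.001,0,0,0,0,0,1],[0,0,0,0,0,0,1]]'|grep -E 'eef|contact'
```

```text
eef_pos: [532.5, -214.8, 54.3]
contact_force: [-2.3, 1.5, 0.7]
```

```bash
python3 -m inch '[[0.0005,0,0,0,0,0,1],[0,0,0,0,0,0,1]]'|grep -E 'eef|contact'
```

```text
eef_pos: [532.6, -214.7, 54.2]
contact_force: [-3.9, 0.1, 2.5]
```

```bash
python3 -m inch '[[0.0005,0,0,0,0,0,1],[0,0,0,0,0,0,1]]'|grep -E 'eef|contact'
```

```text
eef_pos: [532.6, -214.7, 54.2]
contact_force: [-5.8, 0.7, 4.2]
```

```bash
python3 -m inch '[[0.0005,0,0,0,0,0,1],[0,0,0,0,0,0,1]]'|grep -E 'eef|contact'
```

```text
eef_pos: [532.7, -214.6, 54.1]
contact_force: [-7.2, -0.8, 5.5]
```

The TCP has stalled at 532.6 with about 7 N, so the board is against its stop. I back off and look.

```bash
python3 -m inch '[[-0.02,0,0,0,0,0,1],[-0.025,0,0,0,0,0,1],[0,0,-0.03,0,0,0,1],[0,0,-0.03,0,0,0,1],[0,0,0,0,0,0,1]]'|grep -E 'eef|contact'
python3 - <<'E'
from rig import r,eyes
import cv2,numpy as np
s=r.sense();print(s["eef_pos"])
f=eyes.grab_frame("wrist");a=f["img"]
cv2.imwrite("pics/w3.png",a)
E
python3 -m inch '[[0,0,-0.045,0,0,0,1],[0,0,-0.045,0,0,0,1],[0,0,-0.045,0,0,0,1],[0,0,-0.035,0,0,0,1],[0,0,0,0,0,0,1]]'|grep -E 'eef|contact'
```

```text
eef_pos: [492.0, -215.0, 117.9]
contact_force: [0.1, 0.1, 0.3]
[ 491.96938855 -215.03290684  117.94002084]
eef_pos: [491.7, -214.8, 288.6]
contact_force: [-0.4, -1.1, -0.4]
```

View pics/w3.png

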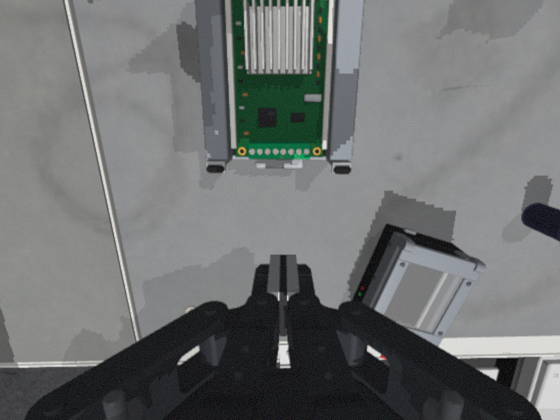

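The terminal block is now flush with the cheek fronts (row ~152, with the strike lip at rows 160-167 in front). Next I go over the lid. I check the room behind it first.

```bash
python3 - <<'E'
from h import *
from rig import eyes
print(eyes.grab_frame("wrist")["hand_eye"].round(2))
def back(f,uv,z):
    d=f["R"].T@[(uv[0]-f["cx"])/f["fx"],(uv[1]-f["cy"])/f["fy"],1];c=-f["R"].T@f["t"];return (c+d*(z-c[2])/d[2]).round()
for z in(100,150,200):print(z,[back(T,q,z) for q in((180,102),(270,105),(250,62))],[back(S,q,z) for q in((317,127),(357,143))])
E
```

```text
[[   0.     -0.95   -0.31   80.6 ]
 [   1.      0.     -0.      0.53]
 [   0.     -0.31    0.95 -126.56]
 [   0.      0.      0.      1.  ]]
100 [array([810., -70., 100.]), array([ 802., -243.,  100.]), array([ 889., -205.,  100.])] [array([906.,  -8., 100.]), array([ 913., -156.,  100.])]
150 [array([792., -82., 150.]), array([ 784., -245.,  150.]), array([ 866., -209.,  150.])] [array([ 822., -104.,  150.]), array([ 828., -235.,  150.])]
200 [array([773., -95., 200.]), array([ 766., -246.,  200.]), array([ 842., -213.,  200.])] [array([ 738., -200.,  200.]), array([ 743., -313.,  200.])]
```

```bash
python3 -m inch '[[0.038,0,0,0,0,0,1],[0.038,0,0,0,0,0,1],[0.038,0,0,0,0,0,1],[0.038,0,0,0,0,0,1],[0.038,0,0,0,0,0,1],[0.038,0,0,0,0,0,1],[0,0,0,0,0,0,1]]'|grep -E 'eef|contact|rot'; python3 -m inch '[[0,0,0.02,0,0,0,1],[0,0,0.02,0,0,0,1],[0,0,0.02,0,0,0,1],[0,0,0.02,0,0,0,1],[0,0,0.018,0,0,0,1],[0,0,0,0,0,0,1]]'|grep -E 'eef|contact'
```

```text
eef_pos: [720.1, -218.4, 279.6]
tcp_rot: [-3.14, 0.002, -0.022]
contact_force: [0.3, 0.2, 0.0]
eef_pos: [714.2, -218.3, 180.7]
contact_force: [-0.4, 0.2, -0.6]
```

```bash
python3 -m inch '[[-0.01,0,0,0,0,0,1],[-0.01,0,0,0,0,0,1],[-0.01,0,0,0,0,0,1],[-0.01,0,0,0,0,0,1],[0,0,0,0,0,0,1]]'|grep -E 'eef|contact'; python3 -m inch '[[-0.008,0,0,0,0,0,1],[-0.008,0,0,0,0,0,1],[-0.008,0,0,0,0,0,1],[0,0,0,0,0,0,1]]'|grep -E 'eef|contact'
```

```text
eef_pos: [675.7, -218.3, 187.2]
contact_force: [0.4, 0.4, -0.4]
eef_pos: [651.8, -217.6, 186.1]
contact_force: [-0.6, -0.1, 0.1]
```

```bash
python3 - <<'E'
from rig import eyes
import cv2,numpy as np
b=eyes.grab_frame("scene")["img"][60:260,180:380]
cv2.imwrite("pics/s4.png",cv2.resize(b,(600,600),interpolation=3))
E
```

```text
(no output)
```

View pics/s4.png

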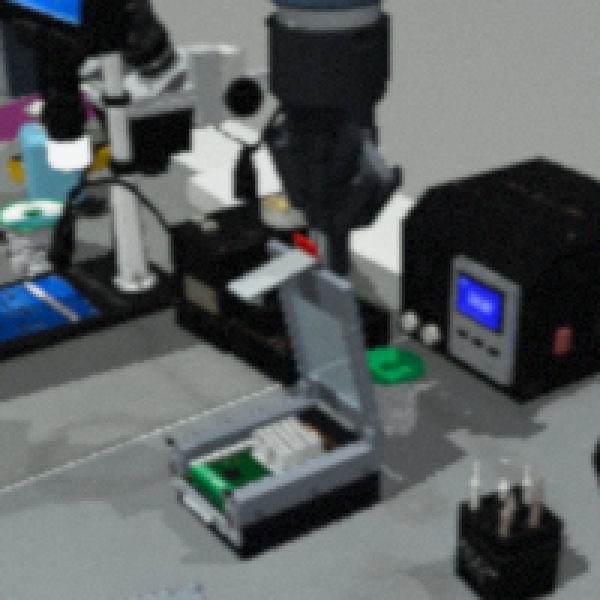

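The lid is tipped forward and the fingers sit behind it at about (335,255) in the crop. The hook points to the robot. I follow the arc.

```bash
python3 -m inch '[[-0.01,0,0.0015,0,0,0,1],[-0.01,0,0.0015,0,0,0,1],[-0.01,0,0.0015,0,0,0,1],[0,0,0,0,0,0,1]]'|grep -E 'eef|contact'; python3 -m inch '[[-0.008,0,0.0044,0,0,0,1],[-0.008,0,0.0044,0,0,0,1],[-0.0085,0,0.0044,0,0,0,1],[0,0,0,0,0,0,1]]'|grep -E 'eef|contact'
```

```text
eef_pos: [621.2, -216.8, 181.4]
contact_force: [0.2, 0.2, 1.1]
eef_pos: [596.8, -216.2, 167.5]
contact_force: [0.1, -0.3, 0.4]
```

```bash
python3 -m inch '[[-0.007,0,0.0064,0,0,0,1],[-0.007,0,0.0064,0,0,0,1],[-0.007,0,0.0064,0,0,0,1],[0,0,0,0,0,0,1]]'|grep -E 'eef|contact'
python3 - <<'E'
from rig import eyes
import cv2,numpy as np
b=eyes.grab_frame("scene")["img"][60:260,180:380]
cv2.imwrite("pics/s5.png",cv2.resize(b,(600,600),interpolation=3))
E
```

```text
eef_pos: [575.8, -215.6, 148.1]
contact_force: [-0.4, 0.3, 1.1]
```

View pics/s5.png

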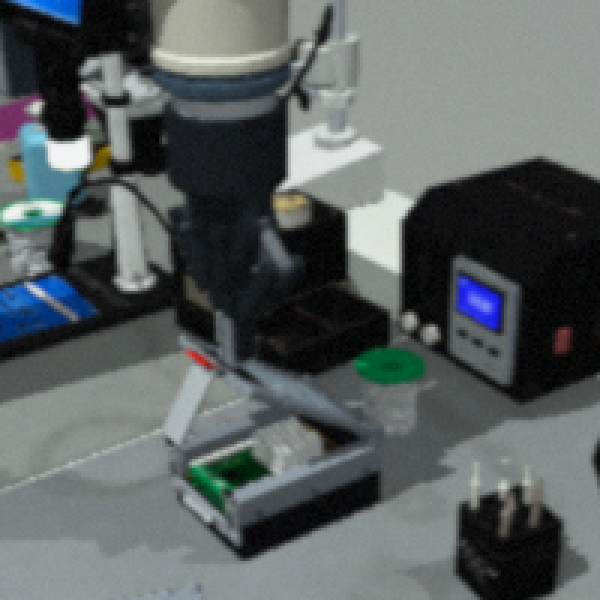

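The lid is following and is down to about 0.6 rad, with the fingers on its outer face near the pad. I continue.

```bash
python3 -m inch '[[-0.007,0,0.0087,0,0,0,1],[-0.0067,0,0.0087,0,0,0,1],[-0.004,0,0.008,0,0,0,1],[-0.004,0,0.008,0,0,0,1],[-0.001,0,0.004,0,0,0,1],[0,0,0.004,0,0,0,1],[0,0,0.003,0,0,0,1],[0,0,0,0,0,0,1]]'|grep -E 'eef|contact'
```

```text
eef_pos: [554.4, -215.2, 104.4]
contact_force: [-1.1, 0.1, 1.8]
```

```bash
python3 -m inch '[[-0.002,0,0.002,0,0,0,1],[-0.002,0,0.002,0,0,0,1],[0,0,0,0,0,0,1]]'|grep -E 'eef|contact'; python3 -m inch '[[0,0,0.002,0,0,0,1],[0,0,0,0,0,0,1]]'|grep -E 'eef|contact';python3 -m inch '[[0,0,0.002,0,0,0,1],[0,0,0,0,0,0,1]]'|grep -E 'eef|contact'
```

```text
eef_pos: [551.1, -215.3, 101.0]
contact_force: [2.2, -0.5, 2.3]
eef_pos: [550.8, -215.3, 98.8]
contact_force: [1.2, -0.3, 2.5]
eef_pos: [550.6, -215.2, 96.6]
contact_force: [-0.4, -0.1, 2.0]
```

```bash
python3 -m inch '[[0,0,0.001,0,0,0,1],[0,0,0,0,0,0,1]]'|grep -E 'eef|contact'; python3 -m inch '[[0,0,0.001,0,0,0,1],[0,0,0,0,0,0,1]]'|grep -E 'eef|contact';python3 -m inch '[[0,0,0.001,0,0,0,1],[0,0,0,0,0,0,1]]'|grep -E 'eef|contact'
```

```text
eef_pos: [550.6, -215.2, 95.7]
contact_force: [-1.4, -1.2, 1.9]
eef_pos: [550.6, -215.2, 95.2]
contact_force: [-2.8, -1.2, 6.2]
eef_pos: [550.6, -215.2, 94.4]
contact_force: [-4.0, 0.7, 8.8]
```

Hook contact is at z ≈ 95.5. I press on in 1 mm steps, reading the force each time.

```bash
python3 -m inch '[[0,0,0.001,0,0,0,1],[0,0,0,0,0,0,1]]'|grep -E 'eef|contact'; python3 -m inch '[[0,0,0.001,0,0,0,1],[0,0,0,0,0,0,1]]'|grep -E 'eef|contact'
```

```text
eef_pos: [550.4, -215.2, 93.2]
contact_force: [-3.2, -0.4, 6.9]
eef_pos: [550.3, -215.2, 91.9]
contact_force: [-2.3, -0.5, 3.8]
```

```bash
python3 -m inch '[[0,0,0.001,0,0,0,1],[0,0,0,0,0,0,1]]'|grep -E 'eef|contact'
```

```text
eef_pos: [550.6, -215.1, 90.9]
contact_force: [-2.1, -0.5, 2.7]
```

```bash
python3 -m inch '[[0,0,0.001,0,0,0,1],[0,0,0,0,0,0,1]]'|grep -E 'eef|contact'
```

```text
eef_pos: [550.8, -215.1, 89.8]
contact_force: [-1.5, 0.8, 2.6]
```

The force passed its peak and dropped. I follow down to the bumpers.

```bash
python3 -m inch '[[0,0,0.001,0,0,0,1],[0,0,0,0,0,0,1]]'|grep -E 'eef|contact'
```

```text
eef_pos: [551.1, -215.2, 88.7]
contact_force: [0.8, -0.2, 0.5]
```

```bash
python3 -m inch '[[0,0,0.001,0,0,0,1],[0,0,0,0,0,0,1]]'|grep -E 'eef|contact'
```

```text
eef_pos: [551.1, -215.2, 87.9]
contact_force: [-0.3, 0.6, 1.7]
```

```bash
python3 -m inch '[[0,0,0.001,0,0,0,1],[0,0,0,0,0,0,1]]'|grep -E 'eef|contact'
```

```text
eef_pos: [551.0, -215.2, 87.1]
contact_force: [-0.5, 0.3, 3.7]
```

```bash
python3 -m inch '[[0,0,0.001,0,0,0,1],[0,0,0,0,0,0,1]]'|grep -E 'eef|contact'
```

```text
eef_pos: [551.1, -215.2, 86.8]
contact_force: [-3.2, 1.3, 11.2]
```

```bash
python3 -m inch '[[0,0,0.001,0,0,0,1],[0,0,0,0,0,0,1]]'|grep -E 'eef|contact'
```

```text
eef_pos: [551.1, -215.3, 86.7]
contact_force: [-6.5, 2.8, 20.6]
```

```bash
python3 -m inch '[[0,0,0.001,0,0,0,1],[0,0,0,0,0,0,1]]'|grep -E 'eef|contact'
```

```text
eef_pos: [551.1, -215.3, 86.5]
contact_force: [-10.1, 3.6, 30.2]
```

This is a hard stop (bumpers) at about 30 N after the snap. I release gently, lift clear and look.

```bash
python3 -m inch '[[0,0,-0.002,0,0,0,1],[0,0,-0.002,0,0,0,1],[0,0,-0.003,0,0,0,1],[0,0,0,0,0,0,1]]'|grep -E 'eef|contact'; python3 -m inch '[[0,0,-0.02,0,0,0,1],[0,0,-0.03,0,0,0,1],[0,0,-0.04,0,0,0,1],[0,0,-0.04,0,0,0,1],[-0.04,0,0,0,0,0,1],[-0.04,0,0,0,0,0,1],[-0.04,0,0,0,0,0,1],[0,0,0,0,0,0,1]]'|grep -E 'eef|contact'
python3 - <<'E'
from rig import eyes
import cv2,numpy as np
b=eyes.grab_frame("scene")["img"][140:290,200:350];a=eyes.grab_frame("top")["img"][130:280,210:310]
cv2.imwrite("pics/s6.png",np.hstack([cv2.resize(b,(450,450),interpolation=3),cv2.resize(a,(300,450),interpolation=3)]))
E
```

```text
eef_pos: [551.1, -215.4, 91.1]
contact_force: [-0.1, 0.6, -0.2]
eef_pos: [426.2, -211.5, 220.2]
contact_force: [-0.6, 0.7, -0.4]
```

View pics/s6.png

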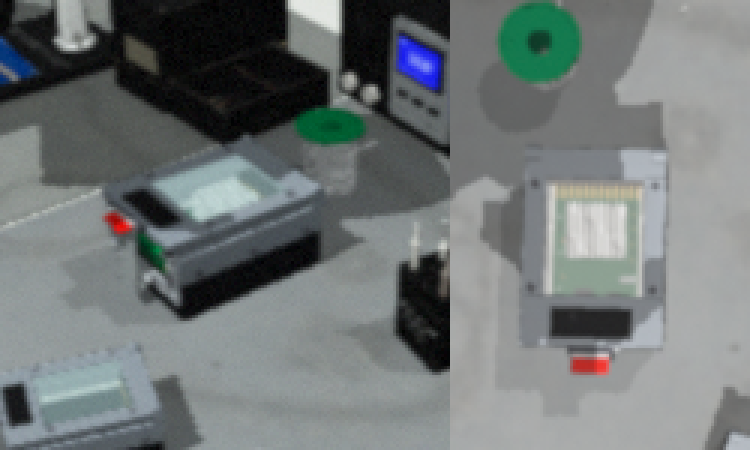

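The picture shows the lid shut and holding by itself: the pad is level, the hook is at the strike lip at about (150,285) in the left crop, and the reel and tip block have not moved. The board is under the window and flush.

```bash
python3 -c "
from rig import r
print(r.sense()['clock']);print(r.sign_off())"
```

```text
18.6
the job is handed in; nothing more can be done
None
```

The job is handed in at 18.6 s: the board is pushed home against its stop (about 9 N), the lid snapped shut and held by itself when I let go (32 N at most on the fixture), and the reel and tip block look unmoved; I did not check the capacitor in the last picture, but the arm never went near it.

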